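# Bleed the pressure pot through its locked pin valve

## Task

The acrylic in the pressure pot has cured and the pot must be bled before its lid can be opened. Unscrew the small knurled lock nut of the bleed valve on the lid all the way up to its stop, then press the freed valve pin straight down with the closed fingertips, gently, so that the slender valve is not bent, and hold it down until the gauge reads zero. Let go so that the pin springs shut, and leave the nut loose and the things around the pot where they are.

Things in the scene. Friction and masses are not known exactly. Their poses are not given: they have to be found in the camera images.
- pot: aluminium pressure pot, too heavy to shift, 200 mm across, 147 mm tall with its domed lid; two black side grips at +-y reach 141 mm from its axis. Origin under its centre on the bench, z up. In its frame the boss of the bleed valve is at x = -30, y = 0 mm; a brass safety valve 165 mm tall stands at x = -10, y = 58 mm (leave it).
- boss_top (a point): centre of the boss's top, 155 mm above the bench; the valve's upright axis passes here. A brass tee is screwed into the boss, 0 to 10 mm further out from one time to the next: all heights of the valve are nominal +-5 mm and must be felt. Nominal, above this point: tee block 18 mm square from 9 to 25 mm, stem 10 mm across to 39 mm, shoulder 12 mm across to 43 mm.
- nut_place (a point): a point fixed on the pot where the middle of the tight lock nut's underside is nominally (+-5 mm in height), 198 mm above the bench. The nut is a brass knurled cylinder 14 mm across, 10 mm tall, seated on the shoulder. Nothing else on the lid comes higher than 14 mm below its underside: fingertips reaching 7 mm below this point beside the stem always span the nut.
- tip_place (a point): a point fixed on the pot where the top of the shut valve pin is nominally (+-5 mm in height), 220 mm above the bench. The steel pin is 5 mm across with a flat head 6 mm across; it stands up through the nut, its top 12 mm above the tight nut, 7.8 mm above the fully unscrewed nut.
- lock_nut (a joint): turn of the lock nut on the pin's thread, rad: 0 tight, grows counter-clockwise seen from above, stop at 4.4. It climbs 0.95 mm per radian and takes 0.08 N m to turn: grip it with 20 to 40 N, at any angle. Tight, it keeps the pin from going down. If the fingers holding it do not rise as it climbs, the pin is pushed down instead, against its spring.
- valve_pin (a joint): how far the pin is pressed, m: 0 shut, 0.004 at its lower stop (free to reach it once the nut is up). The nut rides down with it. Spring: 3 N to start, 5 N at 2.5 mm, where the valve opens with a step of 1.5 N, 7.8 N at 4 mm. Air escapes only beyond 2.5 mm. The slender pin bends if its head is pushed with more than 15 N.
- gauge (a joint): gauge needle, rad: 0 at the zero tick, grows clockwise, starts at 2.6 to 3.4. It sinks about 0.8 rad a second while the valve is open and stays where it is when the valve is shut . The gauge is a 52 mm can lying face up on the tee's side arm, 60 mm from the valve's axis, within 50 degrees of the pot's +x, its top 14 mm below the tight nut's underside.
- cast_a: white plaster dental cast: a horseshoe arch of teeth on a block, 52 x 62 x 28 mm; origin under its centre (leave alone)
- spatula: wooden-handled spatula lying flat, 190 mm long; origin under its middle (leave alone)
- bur_block: aluminium block of burs, 50 x 70 mm, 55 mm tall over the burs; origin under its centre (leave alone)
- monomer: amber bottle with black cap, 54 mm across, 115 mm tall; origin under its centre (leave alone)

How it is judged:
By the outcome, as a careful person would: the job done as asked, in the order asked, and still so for the second after the job is handed in, with the robot touching nothing.
It also fails if it takes over 61 s, if anything falls off the work surface, if the arm or the gripper's body presses on something with over 40 N, if the wrist force passes 120 N, or if a joint passes its speed limit or range.

## Robot

A 6-joint arm with a two-finger parallel gripper is mounted at the origin on the work surface. World frame = base frame: x ahead of the robot, y to its left, z up, the work surface at z = 0. Lengths are in m, angles in rad, forces in N, time in s.
With the tool pointing down it reaches from about 0.425 to 0.95 m from the base axis. Payload 14.7 kg.
Tool frame: the origin (TCP) lies midway between the tips of the shut fingers; the grasp point (between the pads) lies 19 mm behind it; z points along the fingers, y is the direction in which the jaws open and shut (so a half turn about z gives the same grasp; the last joint's range is limited). The gripper opens to 85 mm and grips with 20 to 120 N. Pads are 22 mm wide; open, the fingers measure 114 mm over their backs; the gripper's body (76 mm by 85 mm) begins 54 mm behind the grasp point. The pads swing forward as they close: fully open they stand 13 mm farther back than shut.
Start: joints at [-1.153, 0.48, 1.596, -0, 1.065, -0.047], TCP at [0.291, -0.581, 0.231] pointing down, gripper open.
Joint ranges: [-2.75, 2.75], [-0.82, 2.05], [0.23, 2.67], [-1.56, 4.7], [0.09, 2.69], [-2.92, 2.92]. Speed limits (rad/s): [1.89, 1.89, 2.39, 3.01, 3.01, 3.01].

## Interface

Orientations are given as a unit quaternion [x, y, z, w].
In Python, from rig import arm, cams, sign_off gives the robot as it stands.
- The arm moves only by the shell command python3 -m handwheel 'ROWS' [FORCE]. ROWS is text: rows parted by semicolons, each of 7 numbers parted by spaces: the turn, a rotation vector about the tool's x, y, z in rad, then the shift along the tool's x, y, z in m, then the opening, from 0 (shut) to 1 (fully open). In form: wx wy wz dx dy dz jaw; .... A call has 1 to 5 rows; each row shifts and turns the commanded pose from where the row before left it, along the tool's axes as they then stand; what a row does not reach is not made up. A row lasts 1/12 s, in which the tool goes at most 41.7 mm and 7.16 degrees, less where a joint would pass 70% of its speed; a pose out of reach is approached as far as the arm can. A call with a gripper value outside its range is refused whole. The fingers move at their own pace and stop on an object; FORCE is the grip in N (left out, the last holds). Time passes only in rows, so rows that do not move let the fingers close. It gives the time, the measured TCP pose, the force and the opening at its end, in the units of the state.
- arm.state(): the state, without advancing time (a new reading comes with each control period).
- cams.get_image(name): name is "scene" or "top"; returns a dict with "color" (420x560x3 uint8, red, green, blue), "camera_matrix" (3x3 intrinsics, pixels), "k1" (the pictures are not rectified: a ray, as slopes to the right and down, at radius r is drawn at 1 + k1 r^2 times it, then the intrinsics apply), "R" (3x3) and "t" (3): a world point X has camera coordinates R X + t. Camera axes: x right, y down, z forward; pixel columns grow to the right and rows downward; lengths in m; the calibration is good to about 2 mm. A picture is of the moment at which its call begins. There is no depth.
- sign_off(): hands the job in, once; it reports no verdict.
The state is a dict: "time": time; "joint_pos": joint angles; "qvel": joint speeds; "effort": joint torques, N m; "eef_pos": TCP position; "orientation": TCP orientation; "ft_force": force on the tool from outside, world axes, zero at the start; "wrist_torque": the same for the moment, N m; "opening": finger opening in m.
Only numpy, scipy, OpenCV 4.12 (cv2) and the standard library are available. Lean on these libraries where they do the work, as an engineer would, in place of code of your own. Each camera call takes 0.05 s, during which the arm holds its last target. There are 200 camera calls.

## Working session

There is one attempt and no reset: what is moved stays moved. The work goes in short steps, Python scripts to look and compute and a shell command to move; the robot and the scene stay as the last step left them, time stands still between calls to the robot, and variables do not carry over. Pictures are saved under pics/ and viewed, about 8 in all and at most 12, crops included, and the job is handed in when it is done.

```bash
ls; mkdir -p pics; python3 - <<'E'
from rig import arm,cams
import cv2
print(arm.state())
for n in("scene","top"):
    i=cams.get_image(n);cv2.imwrite(f"pics/{n}0.png",i["color"][:,:,::-1])
    print(n,i["camera_matrix"],i["k1"],i["R"],i["t"])
E
```

```text
pics
{'time': 0.0, 'joint_pos': array([-1.15258904e+00,  4.80821915e-01,  1.59690326e+00,  5.82080117e-06,
        1.06506799e+00, -4.66226252e-02]), 'qvel': array([-0.00093779, -0.00114959,  0.00016996,  0.00153723, -0.00085907,
        0.00241741]), 'effort': array([-6.22791558e-03, -9.50667143e+01, -4.30187273e+01, -3.97728618e-04,
        1.21173236e-02, -4.36301116e-05]), 'eef_pos': array([ 0.2912129 , -0.58064648,  0.23066786]), 'orientation': array([ 9.73113150e-01,  2.30326804e-01, -1.08381057e-04, -5.90396025e-04]), 'ft_force': array([ 0.30522649, -0.67068704, -0.0410173 ]), 'wrist_torque': array([ 0.03818156, -0.02639423, -0.02817695]), 'opening': 0.08510250885533052}
scene [[397.92697913   0.         278.78838222]
 [  0.         397.92697913 213.99772147]
 [  0.           0.           1.        ]] -0.096594888356089 [[-0.2941768   0.95574928 -0.00182281]
 [ 0.82582483  0.25322545 -0.50387521]
 [-0.48111679 -0.14973371 -0.86377454]] [ 0.08199747 -0.404945    1.37744646]
top [[484.43427718   0.         276.25797087]
 [  0.         484.43427718 204.7606868 ]
 [  0.           0.           1.        ]] 0.060346367498389994 [[-0.02960891 -0.99953312 -0.00753958]
 [-0.99910355  0.02982282 -0.03004481]
 [ 0.03025564  0.00664323 -0.99952012]] [0.09903506 0.53519019 1.29895311]
```

View pics/scene0.png

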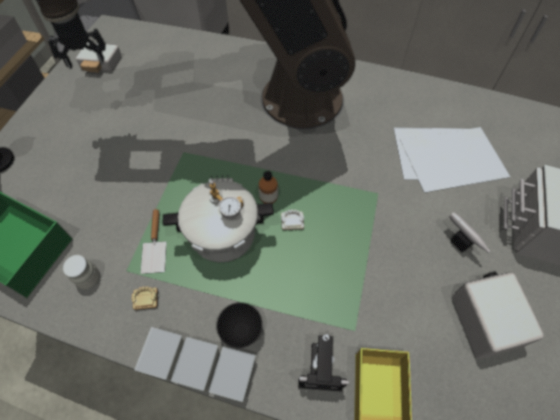

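View pics/top0.png

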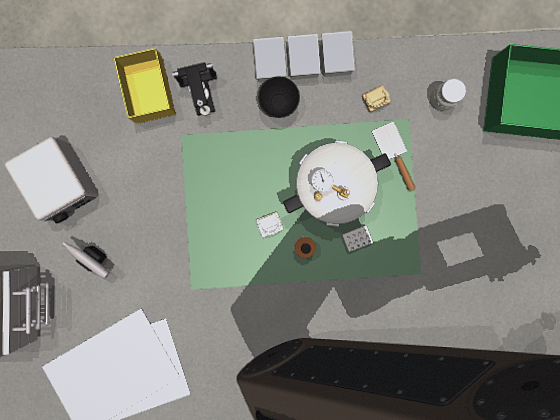

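The top view shows the pot at about (337,183), with the gauge at (320,180) and brass parts at (342,192) and (318,197). In the scene view, the gauge is at (230,208) and the brass parts are near (214,190). I'll zoom in on both.

```bash
python3 - <<'E'
import cv2,numpy as np
a=cv2.imread("pics/scene0.png")[165:245,165:275];b=cv2.imread("pics/top0.png")[135:230,280:395]
f=lambda x,s:cv2.resize(x,None,fx=s,fy=s,interpolation=cv2.INTER_CUBIC)
a=f(a,3.6);b=f(b,3.4)
h=max(a.shape[0],b.shape[0]);p=lambda x:cv2.copyMakeBorder(x,0,h-x.shape[0],0,0,0)
c=np.hstack([p(a),p(b)]);print(a.shape,c.shape);cv2.imwrite("pics/z0.png",c)
E
```

```text
(288, 396, 3) (323, 787, 3)
```

View pics/z0.png

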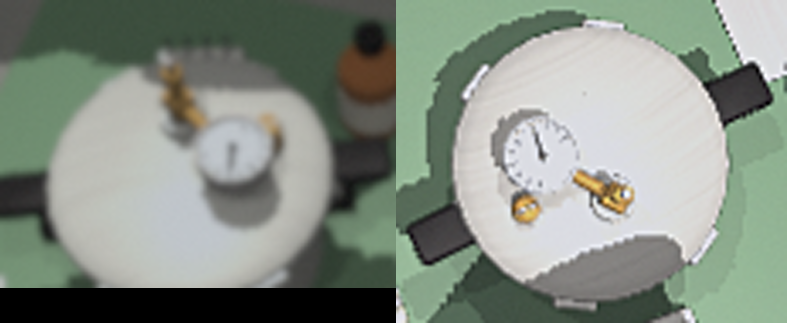

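The close crops show the pin head at top px (348,191) and scene px (213,183). The gauge centre is at top (322.6,179.7) and scene (230.6,206.7). The safety valve is at top (318,196) and scene (240,200).

```bash
cat > h.py <<'E'
import numpy as np,cv2
from rig import arm,cams
def ray(i,uv):
    K=i["camera_matrix"];d=np.array([i["k1"],0,0,0.])
    p=cv2.undistortPoints(np.array([[uv]],float),K,d).ravel()
    R=np.array(i["R"]);return -R.T@i["t"],R.T@np.array([*p,1])
def tri(i1,u1,i2,u2):
    c1,d1=ray(i1,u1);c2,d2=ray(i2,u2)
    s=np.linalg.lstsq(np.stack([d1,-d2],1),c2-c1,rcond=None)[0]
    a=c1+s[0]*d1;b=c2+s[1]*d2
    return (a+b)/2,np.linalg.norm(a-b)
def atz(i,uv,z):
    c,d=ray(i,uv);return c+d*(z-c[2])/d[2]
def proj(i,X):
    R=np.array(i["R"]);return cv2.projectPoints(np.array([X],float),cv2.Rodrigues(R)[0],np.array(i["t"],float),i["camera_matrix"],np.array([i["k1"],0,0,0.]))[0].ravel()
E
python3 - <<'E'
from h import *
s=cams.get_image("scene");t=cams.get_image("top")
np.set_printoptions(precision=4,suppress=True)
for n,a,b,z in(("pin",(213,183),(348,191),.22),("gauge",(230.6,206.7),(322.6,179.7),.184),("safety",(240,200),(318,196.2),.165)):
    print(n,*tri(s,a,t,b),"top@z",atz(t,b,z),"scene@z",atz(s,a,z))
for b in((380.9,161.8),(293,204),(337.5,182.5)):print(atz(t,b,.12))
v=atz(t,(318,196.2),.165)
g=(atz(t,(380.9,161.8),.1)-atz(t,(293,204),.1));print("grip yaw",np.arctan2(-g[1],-g[0]))
# mask lid bright for pot centre
c=t["color"][130:235,275:400].astype(int);m=((c.min(2)>150)).astype(np.uint8)
k=max(cv2.findContours(m,0,1)[0],key=cv2.contourArea)
h=cv2.convexHull(k);(u,w),r=cv2.minEnclosingCircle(h);print(u+275,w+130,r,atz(t,(u+275,w+130),.12),r/484*1.17)
E
```

```text
pin [ 0.557  -0.0793  0.2147] 0.00555895776928881 top@z [ 0.5577 -0.0812  0.22  ] scene@z [ 0.5595 -0.0745  0.22  ]
gauge [ 0.5875 -0.0264  0.1803] 0.004101456355438418 top@z [ 0.5879 -0.028   0.184 ] scene@z [ 0.5889 -0.0233  0.184 ]
safety [ 0.5505 -0.0171  0.1583] 0.00219466713193938 top@z [ 0.5505 -0.0176  0.165 ] scene@z [ 0.554  -0.0141  0.165 ]
[ 0.6326 -0.1784  0.12  ]
[0.5352 0.041  0.12  ]
[ 0.5849 -0.0703  0.12  ]
grip yaw 1.9888881843117114
336.97652435302734 182.48239517211914 42.82234573364258 [ 0.585 -0.069  0.12 ] 0.10351682749661532
```

Cross-checks agree. The pot centre is at (0.585,-0.070) with its +x at 24°, so the valve should be at (0.558,-0.082). The pin's measured position is (0.557,-0.081). The gauge lies 61 mm from the valve axis, and the safety valve matches within 3 mm. I'll move above the valve.

```bash
python3 -m handwheel '0 0 0 0 0 -0.03 1;0 0 0 0 0 -0.02 1;0 0 0 .023 -.0164 0 1;0 0 0 .023 -.0164 0 1;0 0 0 .023 -.0164 0 1' 30
python3 -m handwheel '0 0 0 .023 -.0164 0 1;0 0 0 .023 -.0164 0 1;0 0 0 .023 -.0164 0 1;0 0 0 .023 -.0164 0 1;0 0 0 .023 -.0164 0 1'
python3 -m handwheel '0 0 0 .023 -.0164 0 1;0 0 0 .023 -.0164 0 1;0 0 0 .023 -.0164 0 1;0 0 0 .023 -.0164 0 1;0 0 0 .023 -.0164 0 1'
python3 -m handwheel '0 0 0 .023 -.0164 0 1;0 0 0 .023 -.0164 0 1;0 0 0 .023 -.0164 0 1;0 0 0 .023 -.0164 0 1;0 0 0 .023 -.0164 0 1'; python3 -c "
from rig import arm;print(arm.state())"
```

```text
time: 0.62
eef_pos: [0.3311, -0.5054, 0.2814]
orientation: [0.973, 0.23, 0.0, 0.0]
ft_force: [-0.1, -0.8, -0.5]
opening: 0.0854
time: 1.03
eef_pos: [0.3974, -0.3799, 0.2812]
orientation: [0.973, 0.23, -0.0, -0.0]
ft_force: [0.2, -0.7, 0.7]
opening: 0.0854
time: 1.45
eef_pos: [0.4635, -0.2551, 0.2813]
orientation: [0.973, 0.23, -0.0, -0.0]
ft_force: [1.1, -0.5, 0.3]
opening: 0.0856
time: 1.87
eef_pos: [0.5295, -0.1302, 0.2813]
orientation: [0.973, 0.23, -0.0, -0.0]
ft_force: [0.9, -0.8, -0.4]
opening: 0.0853
{'time': 1.8667, 'joint_pos': array([-2.96695392e-01,  2.83465584e-01,  1.77628717e+00, -3.86345239e-06,
        1.08189111e+00,  8.09244930e-01]), 'qvel': array([ 0.61565435,  0.11332232, -0.16468103, -0.00154498,  0.04664432,
        0.61207611]), 'effort': array([-7.24560231e+00, -7.77057481e+01, -4.14429688e+01,  7.58486311e-02,
        2.59622431e-02, -2.00622551e+00]), 'eef_pos': array([ 0.52951019, -0.13019835,  0.28129936]), 'orientation': array([ 9.73109786e-01,  2.30341797e-01, -2.29660719e-05, -1.14536289e-05]), 'ft_force': array([ 0.92908435, -0.84271967, -0.42906942]), 'wrist_torque': array([ 0.02649145, -0.01579344, -0.02578649]), 'opening': 0.08528822197359269}
```

```bash
python3 -m handwheel '0 0 0 .023 -.0164 0 1;0 0 0 .023 -.0151 0 1;0 0 .12 0 0 0 1;0 0 .12 0 0 0 1;0 0 .12 0 0 0 1'
python3 -m handwheel '0 0 .12 0 0 0 1;0 0 .12 0 0 0 .6;0 0 .12 0 0 0 .6;0 0 .12 0 0 0 .6;0 0 .12 0 0 0 .6'
python3 -m handwheel '0 0 .12 0 0 0 .6;0 0 .12 0 0 0 .6;0 0 .12 0 0 0 .6;0 0 .12 0 0 0 .6;0 0 0 0 0 0 .6'; python3 -c "
from rig import arm,cams;print(arm.state()['joint_pos'],arm.state()['eef_pos'],arm.state()['wrist_torque'])
import cv2,numpy as np
a=cams.get_image('scene')['color'][135:245,145:275,::-1];b=cams.get_image('top')['color'][135:245,280:390,::-1]
f=lambda x:cv2.resize(x,None,fx=3.3,fy=3.3,interpolation=2)
cv2.imwrite('pics/z1.png',np.hstack([f(a),f(b)]))"
```

```text
time: 2.28
eef_pos: [0.5562, -0.0821, 0.2811]
orientation: [0.999, 0.05, -0.0, -0.0]
ft_force: [-0.3, -0.6, -0.1]
opening: 0.0855
time: 2.7
eef_pos: [0.556, -0.0828, 0.2812]
orientation: [0.969, -0.248, -0.0, 0.0]
ft_force: [0.4, 0.5, -0.1]
opening: 0.0516
time: 3.12
eef_pos: [0.556, -0.0828, 0.2812]
orientation: [0.882, -0.471, -0.0, 0.0]
ft_force: [0.6, 0.3, -0.8]
opening: 0.0515
[-2.01721601e-01  3.08520850e-01  1.73997079e+00 -9.08519614e-06
  1.09331603e+00  2.35079584e+00] [ 0.55603782 -0.08278736  0.28119918] [ 0.03749616  0.02779929 -0.01402125]
```

View pics/z1.png

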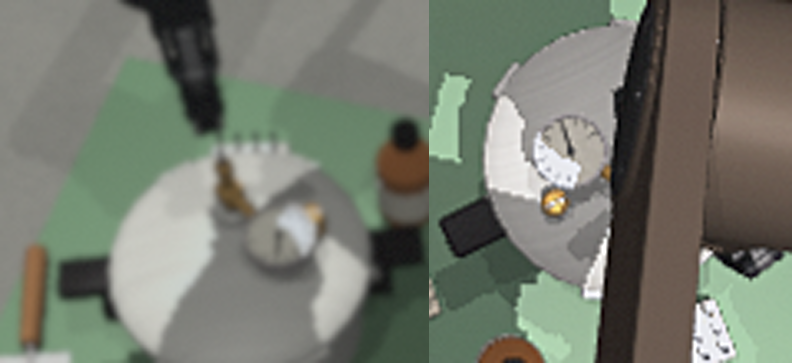

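The scene crop shows the fingers directly above the valve, with the pin tip at about (220,155) in the crop. The arm hides the valve in the top view. I'll descend beside the nut and centre by feel.

```bash
python3 -m handwheel '0 0 0 0 0 .018 .6;0 0 0 0 0 .018 .6;0 0 0 0 0 .018 .6;0 0 0 0 0 .018 .6;0 0 0 0 0 .017 .6'
python3 -m handwheel '0 0 0 0 0 0 .3;0 0 0 0 0 0 .3;0 0 0 0 0 0 .25;0 0 0 0 0 0 .25' 20
python3 -m handwheel '0 0 0 0 0 0 .22;0 0 0 0 0 0 .2'
python3 -m handwheel '0 0 0 0 0 0 .18;0 0 0 0 0 0 .18'
```

```text
time: 3.63
eef_pos: [0.556, -0.0828, 0.1914]
orientation: [0.885, -0.466, -0.0, -0.0]
ft_force: [0.1, -0.9, -0.0]
opening: 0.0514
time: 3.97
eef_pos: [0.5568, -0.0829, 0.1935]
orientation: [0.884, -0.468, 0.001, -0.0]
ft_force: [-0.6, -0.3, 0.1]
opening: 0.0215
time: 4.13
eef_pos: [0.5576, -0.0826, 0.1935]
orientation: [0.883, -0.468, 0.001, -0.001]
ft_force: [4.1, 4.8, 2.2]
opening: 0.0174
time: 4.3
eef_pos: [0.558, -0.0823, 0.1936]
orientation: [0.883, -0.468, 0.002, -0.001]
ft_force: [7.6, 8.1, 1.9]
opening: 0.0152
```

```bash
python3 -m handwheel '0 0 0 0 -.002 0 .18;0 0 0 0 0 0 .18'
python3 -m handwheel '0 0 0 0 0 0 .15;0 0 0 0 0 0 .15'
python3 -m handwheel '0 0 0 0 0 0 .13;0 0 0 0 0 0 .13;0 0 0 0 0 0 .13'
```

```text
time: 4.47
eef_pos: [0.5583, -0.0816, 0.193]
orientation: [0.884, -0.468, 0.001, -0.0]
ft_force: [-0.3, -0.4, -1.0]
opening: 0.0152
time: 4.63
eef_pos: [0.5588, -0.0814, 0.193]
orientation: [0.883, -0.468, 0.001, -0.001]
ft_force: [4.7, 5.8, 2.9]
opening: 0.0132
time: 4.88
eef_pos: [0.5588, -0.0814, 0.193]
orientation: [0.883, -0.469, 0.001, -0.001]
ft_force: [4.5, 6.2, 3.5]
opening: 0.0127
```

```bash
python3 -m handwheel '0 0 0 0 -.0013 0 .12;0 0 0 0 0 0 0;0 0 0 0 0 0 0;0 0 0 0 0 0 0' 30
python3 -m handwheel '0 0 -.06 0 0 0 0;0 0 -.06 0 0 -.0001 0;0 0 -.06 0 0 -.0001 0';python3 -c "
from rig import arm;s=arm.state();print(s['joint_pos'],s['wrist_torque'])"
```

```text
time: 5.22
eef_pos: [0.5589, -0.0812, 0.193]
orientation: [0.884, -0.468, 0.0, 0.0]
ft_force: [-1.4, 0.0, 8.1]
opening: 0.0122
time: 5.47
eef_pos: [0.5593, -0.081, 0.1931]
orientation: [0.923, -0.386, 0.001, -0.0]
ft_force: [3.7, 4.7, 2.3]
opening: 0.0124
[-1.97545911e-01  4.04793907e-01  1.83513507e+00  2.95255573e-04
  9.00503568e-01  2.16537552e+00] [ 0.57042634 -0.40092877 -0.09878625]
```

```bash
python3 -m handwheel '0 0 0 0 -.001 0 0;0 0 -.1 0 0 -.0001 0;0 0 -.1 0 0 -.0001 0;0 0 -.1 0 0 -.0001 0'
python3 -c "
from rig import arm;s=arm.state();print(s['joint_pos'][5],s['wrist_torque'])"
```

```text
time: 5.8
eef_pos: [0.5598, -0.0803, 0.1932]
orientation: [0.97, -0.244, 0.0, -0.0]
ft_force: [1.7, 3.4, 2.1]
opening: 0.0125
1.8670751126628466 [ 0.57046103 -0.32212017 -0.06465137]
```

```bash
python3 -m handwheel '0 0 -.12 0 -.0006 -.0001 0;0 0 -.12 0 0 -.0001 0;0 0 -.12 0 0 -.00012 0;0 0 -.12 0 0 -.00012 0;0 0 0 0 0 0 0'
python3 -c "
from rig import arm;s=arm.state();print(s['joint_pos'][5],s['wrist_torque'])"
```

```text
time: 6.22
eef_pos: [0.5601, -0.079, 0.1936]
orientation: [1.0, -0.004, 0.0, -0.001]
ft_force: [3.0, 8.9, 3.0]
opening: 0.012
1.3841897774969527 [ 1.34810389 -0.40350449 -0.01899957]
```

```bash
python3 -m handwheel '0 0 0 0 -.0015 0 0;0 0 0 0 0 0 0'
python3 -c "
from rig import arm,cams;s=arm.state();print(s['joint_pos'][5],s['wrist_torque'])
import cv2,numpy as np
a=cams.get_image('scene')['color'][145:235,165:265,::-1];b=cams.get_image('top')['color'][145:235,300:400,::-1]
f=lambda x:cv2.resize(x,None,fx=4,fy=4,interpolation=2)
cv2.imwrite('pics/z2.png',np.hstack([f(a),f(b)]))"
```

```text
time: 6.38
eef_pos: [0.5602, -0.0787, 0.1936]
orientation: [1.0, -0.008, 0.0, 0.001]
ft_force: [1.2, -3.0, 3.2]
opening: 0.012
1.395635024056237 [-0.41393958 -0.20768007  0.03986056]
```

View pics/z2.png

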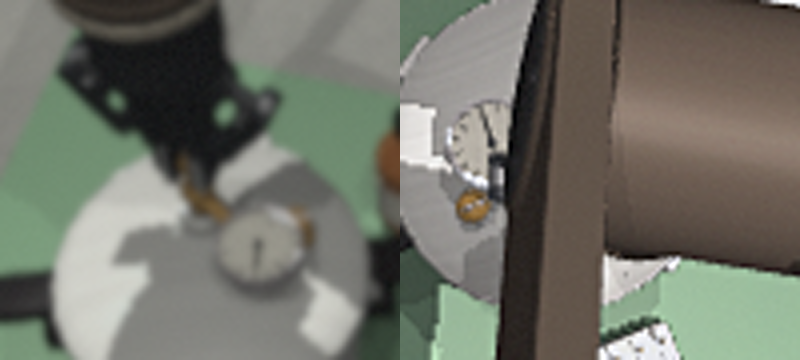

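The close view shows the fingers gripping the nut. Neutral readings at two grip angles put the axis at about (0.557,-0.079), so the tool is about 3 mm off along the pads. I'll regrip centred.

```bash
python3 -m handwheel '0 0 0 0 .0003 0 .3;0 0 0 0 0 0 .3;0 0 0 -.0028 0 0 .3;0 0 0 0 0 0 .3' 30
python3 -m handwheel '0 0 0 0 0 0 0;0 0 0 0 0 0 0;0 0 0 0 0 0 0;0 0 0 0 0 0 0'
python3 -c "
from rig import arm,cams;s=arm.state();print(s['joint_pos'][5],s['wrist_torque'])"
python3 -m handwheel '0 0 -.12 0 0 -.0001 0;0 0 -.12 0 0 -.0001 0;0 0 -.12 0 0 -.00012 0;0 0 -.12 0 0 -.00012 0'
python3 -c "
from rig import arm,cams;s=arm.state();print(s['joint_pos'][5],s['wrist_torque'])"
```

```text
time: 6.82
eef_pos: [0.5563, -0.0783, 0.193]
orientation: [1.0, -0.008, -0.001, -0.0]
ft_force: [0.2, -0.2, 0.5]
opening: 0.0258
time: 7.15
eef_pos: [0.5568, -0.0786, 0.1932]
orientation: [1.0, -0.008, -0.0, 0.0]
ft_force: [-3.8, -3.6, 3.0]
opening: 0.0119
1.3921829528645875 [-0.53547662  0.61635194 -0.01379226]
time: 7.48
eef_pos: [0.5568, -0.0788, 0.1937]
orientation: [0.972, 0.233, -0.0, 0.0]
ft_force: [-3.3, -5.9, 1.7]
opening: 0.0123
0.9063086064996442 [-0.91408276  0.49880084 -0.06738914]
```

```bash
python3 -m handwheel '0 0 -.12 -.0005 .0005 -.0001 0;0 0 -.12 0 0 -.0001 0;0 0 -.12 0 0 -.00012 0;0 0 -.12 0 0 -.00012 0;0 0 -.12 0 0 -.00012 0'
python3 -c "
from rig import arm,cams;s=arm.state();print(s['joint_pos'][5],s['wrist_torque'])"
python3 -m handwheel '0 0 -.12 0 0 -.0001 0;0 0 -.12 0 0 -.0001 0;0 0 -.12 0 0 -.00012 0'
python3 -c "
from rig import arm,cams;s=arm.state();print(s['joint_pos'][5],s['wrist_torque'])"
```

```text
time: 7.9
eef_pos: [0.557, -0.0791, 0.1943]
orientation: [0.86, 0.51, 0.0, 0.0]
ft_force: [-0.5, -2.4, 0.7]
opening: 0.0119
0.3050322427148 [-0.38441826  0.09802408 -0.04139323]
time: 8.15
eef_pos: [0.5572, -0.0792, 0.1946]
orientation: [0.755, 0.656, 0.0, 0.0]
ft_force: [0.9, -1.9, -0.3]
opening: 0.0121
-0.0549970196027579 [-0.35937878 -0.05073821 -0.01278028]
```

```bash
for i in 1 2 3; do python3 -m handwheel '0 0 -.12 0 0 -.0001 0;0 0 -.12 0 0 -.00012 0;0 0 -.12 0 0 -.00012 0;0 0 -.12 0 0 -.00012 0'
python3 -c "
from rig import arm,cams;s=arm.state();print(s['joint_pos'][5],s['wrist_torque'])"; done
```

```text
time: 8.48
eef_pos: [0.5574, -0.0792, 0.1951]
orientation: [0.577, 0.816, 0.0, 0.0]
ft_force: [2.0, -2.5, -0.4]
opening: 0.0123
-0.5349865165721946 [-0.24412665 -0.24394749 -0.09286785]
time: 8.82
eef_pos: [0.5576, -0.0791, 0.1955]
orientation: [0.367, 0.93, 0.0, 0.001]
ft_force: [2.4, -0.6, -2.7]
opening: 0.0121
-1.0149693365924628 [-0.11063597 -0.45932199 -0.06351595]
time: 9.15
eef_pos: [0.5576, -0.0789, 0.196]
orientation: [0.135, 0.991, 0.0, 0.001]
ft_force: [3.4, 1.5, -1.6]
opening: 0.0124
-1.4949234377152145 [ 0.20227711 -0.56897073 -0.05086999]
```

```bash
for i in 1 2; do python3 -m handwheel '0 0 -.1 0 0 -.0001 0;0 0 -.1 0 0 -.0001 0;0 0 -.1 0 0 -.0001 0'
python3 -c "
from rig import arm,cams;s=arm.state();print(s['joint_pos'][5],s['wrist_torque'])"; done
```

```text
time: 9.4
eef_pos: [0.5577, -0.0788, 0.1963]
orientation: [-0.014, 1.0, 0.0, 0.001]
ft_force: [3.9, 1.9, -2.1]
opening: 0.0121
-1.7939574207221132 [ 0.37794509 -0.55256362 -0.07343196]
time: 9.65
eef_pos: [0.5576, -0.0786, 0.1966]
orientation: [-0.163, 0.987, 0.0, 0.001]
ft_force: [3.7, 3.2, -2.9]
opening: 0.0121
-2.093945119874297 [ 0.55603158 -0.63189084 -0.1728533 ]
```

```bash
for i in 1 2; do python3 -m handwheel '0 0 -.1 0 0 -.00005 0;0 0 -.1 0 0 0 0'
python3 -c "
from rig import arm,cams;s=arm.state();print(s['joint_pos'][5],s['wrist_torque'])"; done
```

```text
time: 9.82
eef_pos: [0.5568, -0.079, 0.1965]
orientation: [-0.261, 0.965, 0.0, -0.0]
ft_force: [-2.4, -1.3, 2.6]
opening: 0.0126
-2.2939491242291297 [-0.08463814  0.42737223 -0.23440732]
time: 9.98
eef_pos: [0.5573, -0.0787, 0.1966]
orientation: [-0.356, 0.935, 0.0, 0.0]
ft_force: [-11.0, -8.9, 1.7]
opening: 0.0122
-2.4939229175273048 [-1.4508372   1.68007208  0.09322721]
```

The stop is felt: torque rose to 0.23 N m at about 4.4 rad and then the grip slipped. I'll release, rise, shut the fingers and look.

```bash
python3 -m handwheel '0 0 0 0 0 0 .35;0 0 0 0 0 0 .35;0 0 0 0 0 0 .35;0 0 0 0 0 -.02 .35;0 0 0 0 0 -.03 .35'
python3 -m handwheel '0 0 0 0 0 -.02 .2;0 0 0 0 0 0 0;0 0 0 0 0 0 0;0 0 0 0 0 0 0;0 0 0 0 0 0 0'
python3 -c "
from rig import arm,cams;from h import *;s=arm.state();print(s['joint_pos'],s['ft_force'],s['eef_pos'])
i=cams.get_image('scene');j=cams.get_image('top')
print(proj(i,(.5573,-.0789,.22)),proj(i,s['eef_pos']))
a=i['color'][145:235,165:265,::-1];b=j['color'][145:235,300:400,::-1]
f=lambda x:cv2.resize(x,None,fx=4,fy=4,interpolation=2)
cv2.imwrite('pics/z3.png',np.hstack([f(a),f(b)]))"
```

```text
time: 10.4
eef_pos: [0.5553, -0.0788, 0.2449]
orientation: [-0.352, 0.936, 0.001, -0.002]
ft_force: [1.7, 0.7, -0.0]
opening: 0.03
time: 10.82
eef_pos: [0.5562, -0.079, 0.2656]
orientation: [-0.353, 0.936, 0.0, -0.001]
ft_force: [0.1, -0.2, 0.5]
opening: -0.0001
[-1.95085831e-01  3.23334322e-01  1.75933229e+00  5.54394413e-05
  1.06058156e+00 -2.48814119e+00] [ 0.11759128 -0.23514264  0.45458539] [ 0.55624962 -0.07901016  0.26560112]
[211.59743569 181.82207379] [208.7807307  169.84556486]
```

View pics/z3.png

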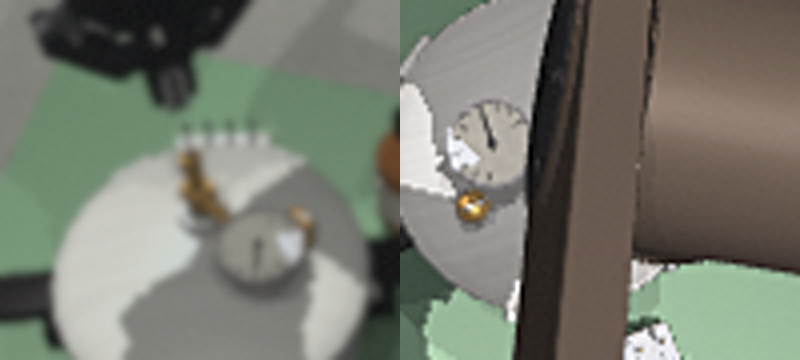

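The shut fingers are above the pin, with the tip at about (170,105) and the pin top at about (188,155) in the crop. The gauge needle is still well up. I'll trim 1 mm and descend, watching the force.

```bash
python3 -m handwheel '0 0 0 -.0008 -.0007 .017 0;0 0 0 0 0 .015 0;0 0 0 0 0 .004 0;0 0 0 0 0 .002 0' 30
for i in 1 2 3; do python3 -m handwheel '0 0 0 0 0 .001 0;0 0 0 0 0 .001 0'; done | grep -v ori
```

```text
time: 11.25
eef_pos: [0.5572, -0.079, 0.2274]
orientation: [-0.354, 0.935, 0.001, -0.001]
ft_force: [0.1, -0.2, -0.6]
opening: 0.0
time: 11.42
eef_pos: [0.5582, -0.0792, 0.227]
ft_force: [0.8, -0.0, -0.4]
opening: -0.0004
time: 11.58
eef_pos: [0.5582, -0.0792, 0.2251]
ft_force: [0.1, -0.2, 0.6]
opening: -0.0001
time: 11.75
eef_pos: [0.5581, -0.0792, 0.2228]
ft_force: [0.7, -0.2, -0.1]
opening: 0.0002
```

```bash
python3 -m handwheel '0 0 0 .0005 .0005 .001 0' | grep -E 'eef|ft'
for i in 1 2 3; do python3 -m handwheel '0 0 0 0 0 .001 0;0 0 0 0 0 0 0'; done | grep -E 'eef|ft'
```

```text
eef_pos: [0.5573, -0.0791, 0.2217]
ft_force: [-0.5, -0.1, 0.2]
eef_pos: [0.5571, -0.0791, 0.2205]
ft_force: [0.1, -0.5, -0.3]
eef_pos: [0.5572, -0.0791, 0.2196]
ft_force: [1.0, 0.2, 2.3]
eef_pos: [0.5573, -0.0791, 0.2187]
ft_force: [-1.2, 0.2, 3.3]
```

Contact is at about z=0.2197, close to nominal. I'll press on in small steps.

```bash
for i in 1 2 3; do python3 -m handwheel '0 0 0 0 0 .0008 0;0 0 0 0 0 0 0'; done | grep -E 'time|eef|ft'
```

```text
time: 12.5
eef_pos: [0.5573, -0.0791, 0.2178]
ft_force: [-1.6, 0.1, 4.4]
time: 12.67
eef_pos: [0.5573, -0.0791, 0.2171]
ft_force: [-1.4, -0.7, 6.6]
time: 12.83
eef_pos: [0.5573, -0.0791, 0.2163]
ft_force: [-2.7, -0.1, 6.7]
```

```bash
python3 -m handwheel '0 0 0 0 0 .0002 0;0 0 0 0 0 0 0;0 0 0 0 0 0 0;0 0 0 0 0 0 0;0 0 0 0 0 0 0' | grep -E 'time|eef|ft'
for i in 1 2 3 4 5 6 7 8 9 10 11 12; do python3 -m handwheel '0 0 0 0 0 0 0;0 0 0 0 0 0 0;0 0 0 0 0 0 0;0 0 0 0 0 0 0;0 0 0 0 0 0 0'; done | grep -E 'time|eef|ft'|tail -6
python3 -c "
from h import *
i=cams.get_image('scene');j=cams.get_image('top')
a=i['color'][165:235,195:265,::-1];b=j['color'][150:220,290:360,::-1]
f=lambda x:cv2.resize(x,None,fx=5.5,fy=5.5,interpolation=2)
cv2.imwrite('pics/z4.png',np.hstack([f(a),f(b)]))"
```

```text
time: 13.25
eef_pos: [0.5573, -0.0791, 0.2162]
ft_force: [-1.1, 0.4, 6.9]
time: 17.83
eef_pos: [0.5573, -0.0791, 0.2162]
ft_force: [-2.1, 0.0, 6.4]
time: 18.25
eef_pos: [0.5573, -0.0791, 0.2163]
ft_force: [-2.2, 0.7, 6.8]
```

View pics/z4.png

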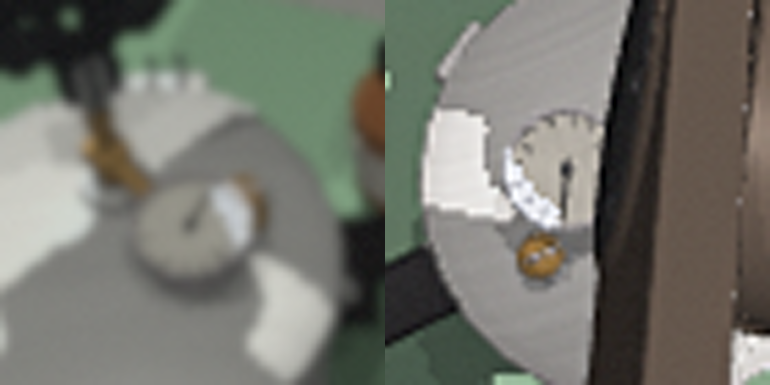

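The needle has swung from up-left to pointing down in the top view, about 170°. I'll hold longer and check by image difference that it has stopped.

```bash
cat > n.py <<'E'
from h import *
import sys
j=cams.get_image('top')['color'];np.save(sys.argv[1],j[160:200,305:345])
E
python3 n.py a.npy
for i in 1 2 3 4 5 ; do python3 -m handwheel '0 0 0 0 0 0 0;0 0 0 0 0 0 0;0 0 0 0 0 0 0;0 0 0 0 0 0 0;0 0 0 0 0 0 0'; done | tail -4
python3 n.py b.npy
python3 -c "
import numpy as np;a=np.load('a.npy').astype(int);b=np.load('b.npy').astype(int)
d=abs(a-b).max(2)[:,:27];print(d.max(),(d>25).sum())"
```

```text
eef_pos: [0.5573, -0.0791, 0.2162]
orientation: [-0.354, 0.935, -0.0, 0.0]
ft_force: [-2.7, 0.1, 7.2]
opening: -0.0003
13 0
```

The needle hasn't moved over another 2 s of holding with the valve open, so it is at zero. Now I'll lift straight up and clear the view.

```bash
python3 -m handwheel '0 0 0 0 0 -.002 0;0 0 0 0 0 -.003 0;0 0 0 0 0 -.01 0;0 0 0 0 0 -.03 0;0 0 0 0 0 -.03 0' | grep -E 'eef|ft'
python3 -m handwheel '0 0 0 .02 -.015 0 0;0 0 0 .025 -.02 0 0;0 0 0 .025 -.02 0 0;0 0 0 .025 -.02 0 0;0 0 0 .025 -.02 0 0'| grep -E 'eef|ft'
python3 -m handwheel '0 0 0 .025 -.02 0 0;0 0 0 .025 -.02 0 0;0 0 0 .02 -.02 0 0;0 0 0 0 0 0 0'
python3 -c "
from h import *
i=cams.get_image('scene');j=cams.get_image('top')
cv2.imwrite('pics/top_end.png',j['color'][:,:,::-1])
a=i['color'][165:245,165:275,::-1];b=j['color'][135:230,280:395,::-1]
a=cv2.resize(a,(396,288),interpolation=2);b=cv2.resize(b,(391,323),interpolation=2)
cv2.imwrite('pics/z5.png',np.hstack([cv2.copyMakeBorder(a,0,35,0,0,0),b]))"
```

```text
eef_pos: [0.5564, -0.0789, 0.2915]
ft_force: [1.0, -0.7, 0.2]
eef_pos: [0.5298, -0.2311, 0.2918]
ft_force: [1.0, 0.2, -0.2]
time: 21.7
eef_pos: [0.5168, -0.3258, 0.2915]
orientation: [-0.352, 0.936, -0.001, -0.0]
ft_force: [-0.8, 1.2, 0.6]
opening: 0.0001
```

View pics/z5.png

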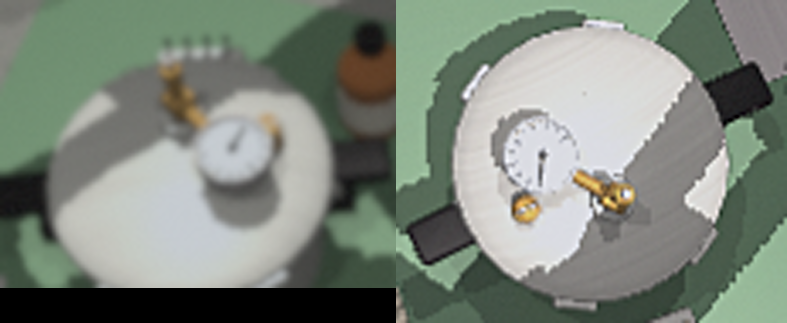

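The final view shows the valve upright, the needle at its lower rest at top crop (541,185), and the surroundings in place. The arm is clear.

```bash
python3 -c "
from rig import sign_off;print(sign_off())"
```

```text
the job is handed in; nothing more can be done
None
```

The lock nut is unscrewed to its stop, the pot is bled and the pin released, and the job is handed in. It took about 22 s of the 61 s allowed.

- **Nut:** I turned it counter-clockwise in two grips at 30 N, rising as it climbed. Wrist torque was about 0.09 N m or less while turning. It jumped to 0.17 and then 0.23 N m at about 4.4 rad, the expected stop, and then the grip slipped.
- **Pin:** Shut fingertips met the pin at z = 0.2197 m and pressed it about 3.5 mm. The force stayed near 7 N, against the 15 N bending limit, and I held it about 8 s.
- **Gauge:** The needle swung about 170° and did not move over the last 2 s of holding. It stayed at that reading after release. I took this to be zero; I did not measure the needle against the zero tick.
- **Surroundings:** The last pictures show the valve upright and the things in view near the pot in place. The arm is clear, with no contact force.

**Disagreements:**
- My first camera estimate of the valve axis was about 2–3 mm off what the fingers felt, so the first grip pushed the valve sideways with up to about 11 N. I corrected it by regripping. There was another brief 14 N sideways push as the grip slipped at the stop.
- The jaws read about 12 mm on the 14 mm nut, which I did not resolve.
- That the nut is fully up rests on the torque and the turn count, because the pictures are too coarse to show it.

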